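# Hang the square-gripped roller handle to drain over the paint tray

### The arm

A 6-joint arm with a two-finger parallel gripper is mounted at the origin on the work surface. World frame = base frame: x ahead of the robot, y to its left, z up, the work surface at z = 0. Lengths are in mm, angles in rad, forces in N, time in s.
With the tool pointing down it reaches from about 200 to 875 mm from the base axis. Payload 3.4 kg.
Tool frame: the origin (TCP) lies midway between the tips of the shut fingers; the grasp point (between the pads) lies 19 mm behind it; z points along the fingers, y is the line along which they close (so a half turn about z gives the same grasp; the last joint's range is limited). The gripper opens to 94 mm and grips with 3 to 60 N. Pads are 16 mm wide; open, the fingers measure 119 mm over their backs; the gripper's body (75 mm by 177 mm) begins 78 mm behind the grasp point.
Start: joints at [-1.317, 0.276, 1.505, -0, 1.361, -0.121], TCP at [210.502, -535.121, 205.493] pointing down, gripper open.
Joint ranges: [-2.89, 2.89], [-0.75, 2.08], [0.22, 2.7], [-1.18, 4.32], [0.11, 2.71], [-2.7, 2.7]. Speed limits (rad/s): [2.57, 2.57, 3.14, 3.14, 3.14, 3.14].

### API

Orientations are given as a rotation vector (axis times angle).
In Python, from station import monitor, vision, hand_in gives the robot as it stands.
- The arm moves only by the tool move_arm, never from a script. Its argument "targets" is a list of rows, each a list of 7 numbers: the closure, from 0 (fully open) to 1 (shut), then the shift along the tool's x, y, z in m, then the turn, a rotation vector about the tool's x, y, z in degrees. A call has 1 to 8 rows; each row shifts and turns the commanded pose from where the row before left it, along the tool's axes as they then stand; what a row does not reach is not made up. A row lasts 1/12 s, in which the tool goes at most 41.7 mm and 7.16 degrees, less where a joint would pass 70% of its speed; a pose out of reach is approached as far as the arm can. A call is refused whole if a number of a shift passes 0.0417 or a number of a turn 7.16, either way. A call with a gripper value outside its range is refused whole. The fingers move at their own pace and stop on an object; "grip_force" is the grip in N (left out, the last holds). Time passes only in rows, so rows that do not move let the fingers close. It gives the time, the measured TCP pose, the force, the opening and the grip force at its end, in the units of the state.
- monitor.state(): the state, without advancing time (a new reading comes with each control period).
- vision.read_camera(name): name is "side" or "top" or "wrist"; returns (picture, depth): 420x560x3 uint8, blue, green, red; 420x560 float32, mm along the optical axis (not along the pixel's ray), 0 where there is no reading.
- vision.camera_info(name): a dict with "fx", "fy", "cx", "cy" (pixels), "R" (3x3) and "t" (3): a world point X has camera coordinates R X + t; the wrist camera has in their place "hand_eye" (4x4, takes a point from camera to tool coordinates, whose origin is the TCP and whose axes are the flange's). Camera axes: x right, y down, z forward; pixel columns grow to the right and rows downward; lengths in mm; the calibration is good to about 2 mm. A picture is of the moment at which its call begins: read the wrist's pose just before it. camera_info takes no time and is no camera call.
- hand_in(): hands the job in; it is judged then, once.
The state is a dict: "t": time; "q": joint angles; "qd": joint speeds; "joint_efforts": joint torques, N m; "tcp_pos": TCP position; "orientation": TCP orientation; "contact_force": force on the tool from outside, world axes, zero at the start; "wrist_torque": the same for the moment, N m; "gripper_width": finger opening in mm; "finger_force": force on a finger pad.
Only numpy, scipy, OpenCV 4.12 (cv2) and the standard library are available. Lean on these libraries where they do the work, as an engineer would, in place of code of your own. Each camera call takes 0.05 s, during which the arm holds its last target. There are 200 camera calls.

### The job

Take the roller handle with the square wooden grip out of the slotted rack and put it to drain: pass its steel rod down through the ring that is fixed over the paint tray, until its collar rests on the ring. Lower it in, do not let it drop, and leave it standing there upright and let go.

Things in the scene. Friction and masses are not known exactly. Their poses are not given: they have to be found in the camera images.
- square_handle: Roller handle to move, upright in a rack slot: wooden grip 30 x 30 mm, 100 mm tall; under it a black collar 50 mm wide, 6 mm thick; under that a steel rod 12 mm thick, 50 mm long. Origin: on the axis at the collar's underside (grip spans 6 to 106 mm above it); z up, x and y square to the grip's faces. 0.15 kg. The other three handles have shorter round grips, 28 mm wide.
- drip_ring (a point): Centre of the hole of the steel ring over the paint tray, at the ring's top face, 85 mm above the shelf. Hole 32 mm wide; ring 50 mm wide, 7 mm thick, fixed. z up; a flat arm runs from it along -x to a post on the tray's rim, no higher than the ring. Nothing near it is higher. A like ring on a low stand away from the tray is not the one to use.
- rack: Fixed black rack, 340 mm along y, 90 mm deep. Origin: on its underside, below the middle of the row; z up, y along the row, -x its open front. Handles stand at x 0 and y -120, -40, 40 or 120 mm (which is where varies), collars on its top face 65 mm above the shelf, rods in slots 20 mm wide, open above and to -x. The round handles reach up to 149 mm above the shelf.
- tray: Green plastic paint tray, 190 mm (x) by 250 mm (y), 45 mm high, fixed to the shelf; origin: centre of its underside, z up. The ring's centre lies at x 0, y -30, z 85 mm in this frame. Below the ring the tray is open down to its floor, 4 mm above the shelf; a ribbed ramp rises towards +y.
Not all that is in view belongs to the job. What is shaped like the square_handle but pink or white is not meant.

How it is judged:
By the outcome, as a careful person would: the job done as asked, in the order asked, and still so for the second after the job is handed in, with the robot touching nothing.
It also fails if it takes over 38 s, if anything falls off the work surface, if the arm or the gripper's body presses on something with over 40 N, if the wrist force passes 120 N, or if a joint passes its speed limit or range.

## Working session

There is one attempt and no reset: what is moved stays moved. The work goes in short steps, Python scripts to look and compute and a tool call to move; the robot and the scene stay as the last step left them, time stands still between calls to the robot, and variables do not carry over. Pictures are saved under pics/ and viewed, at most 10 in all, crops included, and the job is handed in when it is done.

Besides the shell and the picture viewer there is one more tool, called after ">>>" as name([rows], argument=value, ...), one row to a line, values as JSON. move_arm: Moves the arm, as the interface text tells. Its arguments: {"type":"object","properties":{"targets":{"type":"array","items":{"type":"array","items":{"type":"number"}}},"grip_force":{"type":"number"}},"required":["targets"]}

```bash
mkdir -p pics; ls; python3 - <<'E'
from station import monitor, vision
import cv2,numpy as np,pickle
d={}
for n in("side","top"):
    p,z=vision.read_camera(n); cv2.imwrite(f"pics/{n}0.png",p); d[n]=(p,z,vision.camera_info(n)); print(n,d[n][2])
pickle.dump(d,open("d0.pkl","wb"))
s=monitor.state();print(s)
print(vision.camera_info("wrist"))
E
```

```text
pics
side {'fx': 491.12016041482866, 'fy': 491.12016041482866, 'cx': 270.5862114777264, 'cy': 220.9402777875635, 'R': array([[-0.93919491, -0.34263078,  0.02273928],
       [-0.20276608,  0.49992728, -0.84199681],
       [ 0.27712603, -0.79540988, -0.53900305]]), 't': array([433.39706624, 209.98755657, 843.15093097])}
top {'fx': 518.1746044688151, 'fy': 518.1746044688151, 'cx': 275.5811801670128, 'cy': 208.4152319948328, 'R': array([[ 0.00732977, -0.99977349,  0.01998124],
       [-0.99122769, -0.00990112, -0.13179394],
       [ 0.13196192, -0.01883994, -0.99107573]]), 't': array([-116.99972924,  505.5846563 , 1118.79815282])}
{'t': 0.1, 'q': array([-1.31699033e+00,  2.76535763e-01,  1.50596873e+00, -3.37175828e-05,
        1.36073463e+00, -1.21050532e-01]), 'qd': array([-1.50727461e-03,  3.60848227e-04, -2.20090950e-03, -2.18619541e-03,
        3.53337769e-04,  6.89908903e-05]), 'joint_efforts': array([ 1.51209686e-03, -4.05452478e+01, -2.37782317e+01,  7.04349903e-02,
        3.00220423e-02, -4.51518724e-05]), 'tcp_pos': array([ 210.35759121, -534.59511495,  204.70403984]), 'orientation': array([-3.08495895e+00, -5.85086997e-01,  2.23104238e-04]), 'contact_force': array([-0.59870544,  0.42102142,  0.71284273]), 'wrist_torque': array([0.01548991, 0.01407574, 0.02664761]), 'finger_force': 0.0, 'gripper_width': 93.74061952890885}
{'fx': 346.8858182956628, 'fy': 346.8858182956628, 'cx': 278.36405329325964, 'cy': 213.12388468833555, 'hand_eye': array([[ 1.23291777e-03, -9.69125064e-01, -2.46566602e-01,
         7.09121702e+01],
       [ 9.99999136e-01,  1.08218668e-03,  7.46826473e-04,
        -4.16154995e-01],
       [-4.56937161e-04, -2.46567310e-01,  9.69125561e-01,
        -1.79393717e+02],
       [ 0.00000000e+00,  0.00000000e+00,  0.00000000e+00,
         1.00000000e+00]])}
```

View pics/top0.png

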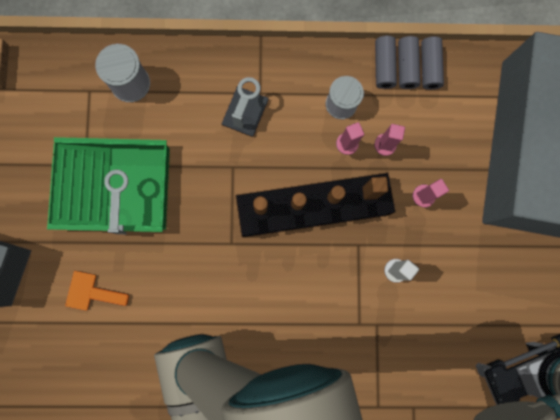

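View pics/side0.png

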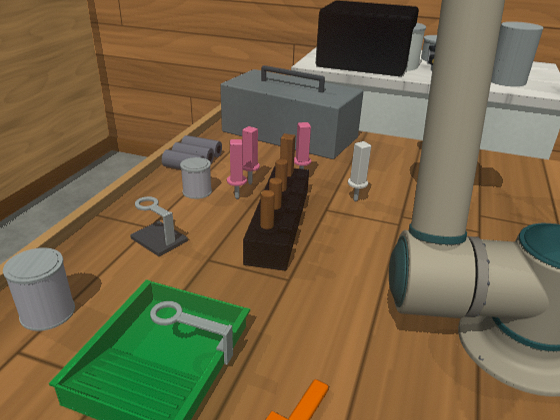

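The candidates in the top view are:
- Square brown grip at (376,187), in the rack's right-end slot.
- Round grips at (260,204), (299,200) and (337,194).
- Pink decoys at (350,138), (390,139) and (430,193).
- White decoy at (402,271).

I choose (376,187). For the ring, the one over the green tray is at (116,181); the stand decoy is at (248,88).

```bash
cat > h.py <<'E'
import numpy as np,cv2
def cloud(z,c):
    v,u=np.mgrid[:z.shape[0],:z.shape[1]]
    P=np.stack([(u-c['cx'])/c['fx']*z,(v-c['cy'])/c['fy']*z,z],-1)
    W=(P-c['t'])@c['R']; W[z<=0]=np.nan; return W
def ray(u,v,c,h):
    d=c['R'].T@np.array([(u-c['cx'])/c['fx'],(v-c['cy'])/c['fy'],1]); o=-c['R'].T@c['t']
    return o+d*(h-o[2])/d[2]
E
python3 - <<'E'
import pickle,numpy as np,cv2
from h import *
d=pickle.load(open("d0.pkl","rb"))
for n in("top","side"):
    p,z,c=d[n]; W=cloud(z,c); X,Y,Z=W[...,0],W[...,1],W[...,2]
    print(n,"ray sq",ray(376,187,d['top'][2],171),"ring",ray(116,181,d['top'][2],85))
    # grip top
    box=(lambda x,y,r:(abs(X-x)<r)&(abs(Y-y)<r))
    g=ray(376,187,d['top'][2],171)
    m=box(g[0],g[1],40)&(Z>155)&(Z<185)
    print("grip",m.sum(),np.nanmedian(W[m],0),"rect",cv2.minAreaRect(W[m][:,:2].astype(np.float32)))
    t=m&(Z>np.nanmax(Z[m])-5); print(" top",t.sum(),W[t].mean(0),cv2.minAreaRect(W[t][:,:2].astype(np.float32)))
    r=ray(116,181,d['top'][2],85)
    m=box(r[0],r[1],32)&(Z>75)&(Z<95)
    print("ring",m.sum(),np.median(Z[m])); 
    m2=m&(X>r[0]-5)
    print(" circle",cv2.minEnclosingCircle(W[m2][:,:2].astype(np.float32)))
    hsv=cv2.cvtColor(p,cv2.COLOR_BGR2HSV)
    gm=cv2.inRange(hsv,(50,120,50),(75,255,255))
    mm=(gm>0)&(Z>38)&(Z<52)
    print("tray rim",mm.sum(),cv2.minAreaRect(W[mm][:,:2].astype(np.float32)))
    k=(hsv[...,2]<60)&(Z>58)&(Z<72)&(abs(Y-g[1]-120)<260)&(abs(X-g[0])<90)
    print("rack",k.sum(),cv2.minAreaRect(W[k][:,:2].astype(np.float32)))
p,z,c=d['top'];W=cloud(z,c)
for u,v in((530,150),(402,132),(438,187),(337,194),(299,200),(260,204),(408,270)):print((u,v),W[v,u].round())
a=cv2.resize(p[160:225,320:450],None,fx=6,fy=6,interpolation=3);cv2.imwrite("pics/crop.png",a[:,:800])
E
```

```text
top ray sq [ 533.16102411 -308.4786167   171.        ] ring [555.37513783 228.67525131  85.        ]
grip 251 [ 537.78303205 -314.80249295  168.78748619] rect ((539.0718383789062, -315.8566589355469), (30.30889320373535, 30.947725296020508), 4.5171637535095215)
 top 112 [ 538.11952225 -316.01254916  170.65830339] ((539.3887329101562, -315.24639892578125), (28.092863082885742, 27.634990692138672), 1.9767543077468872)
ring 295 84.2112582308654
 circle ((557.7965698242188, 229.2047119140625), 24.836381912231445)
tray rim 1708 ((556.2183837890625, 258.2966613769531), (249.2755889892578, 204.62835693359375), 89.32050323486328)
rack 4562 ((514.7022705078125, -199.46743774414062), (89.13941955566406, 338.61669921875), 9.073372840881348)
side ray sq [ 533.16102411 -308.4786167   171.        ] ring [555.37513783 228.67525131  85.        ]
grip 142 [ 536.02579281 -305.65509566  167.00085052] rect ((538.3235473632812, -316.1579284667969), (30.68419075012207, 34.61381149291992), 3.019235134124756)
 top 69 [ 538.19625429 -313.987994    169.90159666] ((538.4479370117188, -317.18255615234375), (28.79291343688965, 32.778255462646484), 2.2632415294647217)
ring 477 83.4470556854837
 circle ((557.3165283203125, 228.22662353515625), 25.469526290893555)
tray rim 2948 ((555.8458862304688, 258.46368408203125), (251.39120483398438, 207.60255432128906), 89.3038101196289)
rack 1977 ((513.6038818359375, -197.80088806152344), (89.48519897460938, 341.2540283203125), 9.204048156738281)
(530, 150) [ 615. -627.  159.]
(402, 132) [ 651. -367.  155.]
(438, 187) [ 537. -437.  155.]
(337, 194) [ 523. -235.  143.]
(299, 200) [ 512. -159.  131.]
(260, 204) [501. -79. 144.]
(408, 270) [ 371. -372.  156.]
```

View pics/crop.png

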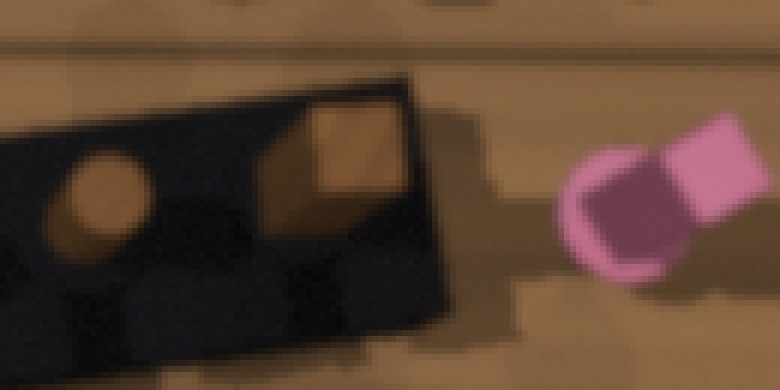

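The crop confirms a brown square grip at the rack's right end, full-image pixel about (379,185), with a pink decoy beside it at (430,193). Two views agree on the grip at about (538.5, -316, 170), and on the ring at about (557.5, 228.7, 84). Next I'll plan a hover for a wrist-camera check.

```bash
cat >> h.py <<'E'
from scipy.spatial.transform import Rotation as Ro
def down(yaw): # tool y heading yaw (deg), z down
    y=np.array([np.cos(np.radians(yaw)),np.sin(np.radians(yaw)),0]); z=np.array([0,0,-1.]); return Ro.from_matrix(np.stack([np.cross(y,z),y,z],1))
def plan(s,pos,yaw,n):
    R=Ro.from_rotvec(s['orientation']); w=(R.inv()*down(yaw)).as_rotvec(degrees=True)/n; d=(np.array(pos)-s['tcp_pos'])/n/1000
    for i in range(n):
        print(np.round(R.inv().apply(d),4).tolist(),np.round(w,2).tolist()); R=R*Ro.from_rotvec(w,degrees=True)
E
python3 -c "
from h import *;from station import monitor
plan(monitor.state(),(538,-316,265),4,16)"
```

```text
[0.0241, -0.0052, -0.0038] [-0.0, -0.0, -4.53]
[0.0244, -0.0033, -0.0038] [-0.0, -0.0, -4.53]
[0.0246, -0.0014, -0.0038] [-0.0, -0.0, -4.53]
[0.0246, 0.0006, -0.0038] [-0.0, -0.0, -4.53]
[0.0245, 0.0025, -0.0038] [-0.0, -0.0, -4.53]
[0.0242, 0.0045, -0.0038] [-0.0, -0.0, -4.53]
[0.0238, 0.0064, -0.0038] [-0.0, -0.0, -4.53]
[0.0232, 0.0082, -0.0038] [-0.0, -0.0, -4.53]
[0.0225, 0.01, -0.0038] [-0.0, -0.0, -4.53]
[0.0216, 0.0118, -0.0038] [-0.0, -0.0, -4.53]
[0.0206, 0.0134, -0.0038] [-0.0, -0.0, -4.53]
[0.0195, 0.015, -0.0038] [-0.0, -0.0, -4.53]
[0.0182, 0.0165, -0.0038] [-0.0, -0.0, -4.53]
[0.0169, 0.0179, -0.0038] [-0.0, -0.0, -4.53]
[0.0154, 0.0192, -0.0038] [-0.0, -0.0, -4.53]
[0.0139, 0.0203, -0.0038] [-0.0, -0.0, -4.53]
```

>>> move_arm([
  [0,0.024,-0.005,-0.004,0,0,-4.5],
  [0,0.0245,-0.003,-0.004,0,0,-4.5],
  [0,0.0245,-0.0015,-0.004,0,0,-4.5],
  [0,0.0245,0.0005,-0.004,0,0,-4.5],
  [0,0.0245,0.0025,-0.004,0,0,-4.5],
  [0,0.024,0.0045,-0.004,0,0,-4.5],
  [0,0.024,0.0065,-0.004,0,0,-4.5],
  [0,0.023,0.008,-0.004,0,0,-4.5],
])

```text
t: 0.77
tcp_pos: [375.1, -425.5, 237.2]
orientation: [-2.751, -1.515, 0.0]
contact_force: [0.2, 0.0, -0.7]
gripper_width: 93.9
finger_force: 0.0
```

>>> move_arm([
  [0,0.0225,0.01,-0.004,0,0,-4.5],
  [0,0.0215,0.012,-0.004,0,0,-4.5],
  [0,0.0205,0.0135,-0.004,0,0,-4.5],
  [0,0.0195,0.015,-0.004,0,0,-4.5],
  [0,0.018,0.0165,-0.004,0,0,-4.5],
  [0,0.017,0.018,-0.004,0,0,-4.5],
  [0,0.0155,0.019,-0.004,0,0,-4.5],
  [0,0.014,0.0205,-0.004,0,0,-4.5],
])

```text
t: 1.43
tcp_pos: [539.7, -317.6, 269.1]
orientation: [-2.148, -2.291, 0.0]
contact_force: [-0.1, -0.9, 0.3]
gripper_width: 93.9
finger_force: 0.0
```

>>> move_arm([
  [0,0,0,0,0,0,0],
  [0,0,0,0,0,0,0],
  [0,0,0,0,0,0,0],
])

```text
t: 1.68
tcp_pos: [538.2, -318.7, 268.8]
orientation: [-2.153, -2.286, 0.002]
contact_force: [-1.0, -0.0, -0.9]
gripper_width: 93.9
finger_force: 0.0
```

```bash
cat >> h.py <<'E'
def wcam(s,c):
    H=np.eye(4);H[:3,:3]=Ro.from_rotvec(s['orientation']).as_matrix();H[:3,3]=s['tcp_pos']
    M=np.linalg.inv(H@c['hand_eye']); return {**c,'R':M[:3,:3],'t':M[:3,3]}
E
python3 - <<'E'
from h import *;from station import monitor,vision
s=monitor.state();p,z=vision.read_camera("wrist");c=wcam(s,vision.camera_info("wrist"))
print(s['t'],s['tcp_pos'],down(4).inv().as_matrix().shape,np.degrees(np.arctan2(*Ro.from_rotvec(s['orientation']).as_matrix()[[1,0],1])),Ro.from_rotvec(s['orientation']).as_matrix()[:,2],s['q'])
W=cloud(z,c);Z=W[...,2];near=(abs(W[...,0]-538)<45)&(abs(W[...,1]+316)<45)
t=near&(Z>165)&(Z<180)
print(t.sum(),np.median(Z[t]))
n,l,st,ce=cv2.connectedComponentsWithStats(t.astype(np.uint8));k=1+st[1:,4].argmax()
cnt=cv2.findContours((l==k).astype(np.uint8),0,2)[0][0].reshape(-1,2)
Q=np.array([ray(u,v,c,171)[:2] for u,v in cnt],np.float32);print(ce[k],cv2.minAreaRect(Q))
cv2.imwrite("pics/w1.png",p)
E
```

```text
1.6833 [ 538.2159596  -318.74476263  268.84409438] (3, 3) 3.4306560036073406 [-1.75087328e-03  7.05701774e-05 -9.99998465e-01] [-6.45233672e-01  3.28692697e-01  1.27355141e+00 -9.97015471e-04
  1.54078988e+00 -7.05079132e-01]
1274 171.60630386612107
[278.46624804 208.50313972] ((537.4410400390625, -314.08837890625), (29.09040641784668, 29.59678077697754), 3.5157408714294434)
```

View pics/w1.png

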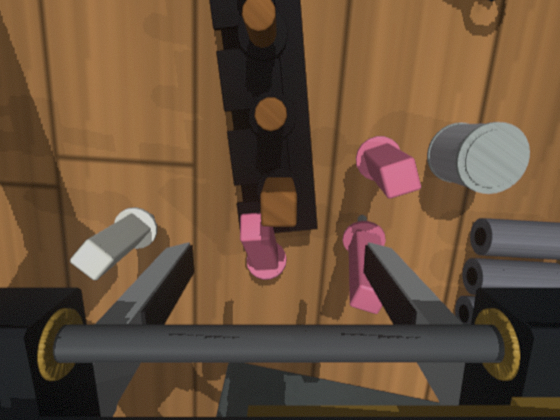

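The wrist view shows the square grip at (278,203), with its edges parallel to the image. That gives (537.5, -314, 171.5) and a yaw of 3.5°, which agrees with the fixed cameras and the tool yaw. I'll descend so the grasp point is at z≈135.

>>> move_arm([
  [0,0.004,0,0.02,0,0,0],
  [0,0,0,0.02,0,0,0],
  [0,0,0,0.02,0,0,0],
  [0,0,0,0.02,0,0,0],
  [0,0,0,0.02,0,0,0],
  [0,0,0,0.02,0,0,0],
  [0,0,0,0.02,0,0,0],
  [0,0,0,0.013,0,0,0],
])

```text
t: 2.4
tcp_pos: [536.5, -314.9, 114.3]
orientation: [-2.154, -2.283, 0.001]
contact_force: [-0.6, -0.6, -0.8]
gripper_width: 94.1
finger_force: 0.0
```

>>> move_arm([
  [0,0,0,0,0,0,0],
  [0.3,0,0,0,0,0,0],
  [0.5,0,0,0,0,0,0],
  [0.55,0,0,0,0,0,0],
  [0.6,0,0,0,0,0,0],
  [0.65,0,0,0,0,0,0],
  [0.7,0,0,0,0,0,0],
  [0.8,0,0,0,0,0,0],
], grip_force=20)

```text
t: 3.07
tcp_pos: [538.9, -314.7, 116.9]
orientation: [2.152, 2.287, -0.0]
contact_force: [0.4, 0.9, 0.9]
gripper_width: 50.5
finger_force: 0.0
```

>>> move_arm([
  [1,0,0,0,0,0,0],
  [1,0,0,0,0,0,0],
  [1,0,0,0,0,0,0],
  [1,0,0,0,0,0,0],
])

```text
t: 3.4
tcp_pos: [538.6, -314.6, 116.4]
orientation: [-2.153, -2.288, 0.0]
contact_force: [-0.4, 0.1, 0.2]
gripper_width: 30.1
finger_force: 19.8
```

Gripped, opening 30.1 mm. Next I lift 160 mm, so the rod end clears the 149 mm round grips.

>>> move_arm([
  [1,0,0,-0.01,0,0,0],
  [1,0,0,-0.015,0,0,0],
  [1,0,0,-0.02,0,0,0],
  [1,0,0,-0.02,0,0,0],
  [1,0,0,-0.025,0,0,0],
  [1,0,0,-0.025,0,0,0],
  [1,0,0,-0.025,0,0,0],
  [1,0,0,-0.02,0,0,0],
])

```text
t: 4.07
tcp_pos: [539.0, -314.7, 279.1]
orientation: [2.152, 2.286, 0.0]
contact_force: [-0.4, -0.6, -1.5]
gripper_width: 29.7
finger_force: 19.8
```

>>> move_arm([
  [1,0,0,0,0,0,0],
  [1,0,0,0,0,0,0],
])

```text
t: 4.23
tcp_pos: [539.1, -314.8, 277.6]
orientation: [2.151, 2.286, 0.0]
contact_force: [0.3, 0.4, -2.2]
gripper_width: 30.0
finger_force: 19.8
```

```bash
python3 - <<'E'
from h import *;from station import monitor,vision
s=monitor.state();print(s['t'],s['tcp_pos'],s['gripper_width'],s['finger_force'],s['q'])
p,z=vision.read_camera("side");cv2.imwrite("pics/s2.png",p)
plan(s,(557.5,228.7,s['tcp_pos'][2]),3.4,24)
E
```

```text
4.2333 [ 539.10600879 -314.8431548   277.55926147] 29.95434567326259 19.797668159008026 [-6.39966663e-01  3.21894203e-01  1.26284267e+00 -8.69058160e-06
  1.55427257e+00 -7.00640835e-01]
[0.0226, 0.0021, -0.0] [0.0, 0.0, 0.0]
[0.0226, 0.0021, -0.0] [0.0, 0.0, 0.0]
[0.0226, 0.0021, -0.0] [0.0, 0.0, 0.0]
[0.0226, 0.0021, -0.0] [0.0, 0.0, 0.0]
[0.0226, 0.0021, -0.0] [0.0, 0.0, 0.0]
[0.0226, 0.0021, -0.0] [0.0, 0.0, 0.0]
[0.0226, 0.0021, -0.0] [0.0, 0.0, 0.0]
[0.0226, 0.0021, -0.0] [0.0, 0.0, 0.0]
[0.0226, 0.0021, -0.0] [0.0, 0.0, 0.0]
[0.0226, 0.0021, -0.0] [0.0, 0.0, 0.0]
[0.0226, 0.0021, -0.0] [0.0, 0.0, 0.0]
[0.0226, 0.0021, -0.0] [0.0, 0.0, 0.0]
[0.0226, 0.0021, -0.0] [0.0, 0.0, 0.0]
[0.0226, 0.0021, -0.0] [0.0, 0.0, 0.0]
[0.0226, 0.0021, -0.0] [0.0, 0.0, 0.0]
[0.0226, 0.0021, -0.0] [0.0, 0.0, 0.0]
[0.0226, 0.0021, -0.0] [0.0, 0.0, 0.0]
[0.0226, 0.0021, -0.0] [0.0, 0.0, 0.0]
[0.0226, 0.0021, -0.0] [0.0, 0.0, 0.0]
[0.0226, 0.0021, -0.0] [0.0, 0.0, 0.0]
[0.0226, 0.0021, -0.0] [0.0, 0.0, 0.0]
[0.0226, 0.0021, -0.0] [0.0, 0.0, 0.0]
[0.0226, 0.0021, -0.0] [0.0, 0.0, 0.0]
[0.0226, 0.0021, -0.0] [0.0, 0.0, 0.0]
```

View pics/s2.png

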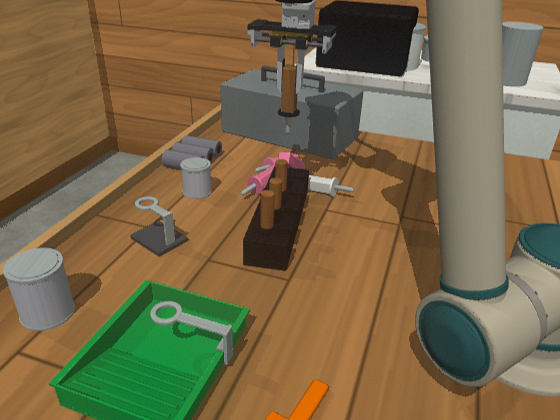

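The side view shows the square handle held upright at (289,90), clear of the rack. The pink and white decoys have toppled at (275,168) and (325,185). They stood on bare rods and nothing of mine came near them, so I carry on over to the ring.

>>> move_arm([
  [1,0.01,0.001,0,0,0,0],
  [1,0.018,0.0015,0,0,0,0],
  [1,0.024,0.002,0,0,0,0],
  [1,0.024,0.002,0,0,0,0],
  [1,0.024,0.002,0,0,0,0],
  [1,0.024,0.002,0,0,0,0],
  [1,0.024,0.002,0,0,0,0],
  [1,0.024,0.002,0,0,0,0],
])

```text
t: 4.95
tcp_pos: [541.6, -138.8, 275.2]
orientation: [-2.15, -2.286, 0.0]
contact_force: [0.0, 0.8, -1.5]
gripper_width: 30.0
finger_force: 19.8
```

>>> move_arm([
  [1,0.024,0.002,0,0,0,0],
  [1,0.024,0.002,0,0,0,0],
  [1,0.024,0.002,0,0,0,0],
  [1,0.024,0.002,0,0,0,0],
  [1,0.024,0.002,0,0,0,0],
  [1,0.024,0.002,0,0,0,0],
  [1,0.024,0.002,0,0,0,0],
  [1,0.024,0.002,0,0,0,0],
])

```text
t: 5.62
tcp_pos: [545.2, 53.4, 275.3]
orientation: [-2.15, -2.287, 0.002]
contact_force: [0.0, 1.5, -2.3]
gripper_width: 29.8
finger_force: 19.8
```

>>> move_arm([
  [1,0.024,0.002,0,0,0,0],
  [1,0.024,0.002,0,0,0,0],
  [1,0.024,0.002,0,0,0,0],
  [1,0.024,0.002,0,0,0,0],
  [1,0.024,0.002,0,0,0,0],
  [1,0.024,0.002,0,0,0,0],
  [1,0.018,0.002,0,0,0,0],
  [1,0.01,0.002,0,0,0,0],
])

```text
t: 6.28
tcp_pos: [550.4, 226.5, 275.2]
orientation: [-2.148, -2.289, 0.002]
contact_force: [-0.8, -1.2, -1.7]
gripper_width: 30.4
finger_force: 19.8
```

>>> move_arm([
  [1,0,0,0,0,0,0],
  [1,0,0,0,0,0,0],
  [1,0,0,0,0,0,0],
])

```text
t: 6.53
tcp_pos: [552.1, 222.5, 276.0]
orientation: [2.153, 2.287, -0.002]
contact_force: [-0.3, -0.2, -2.1]
gripper_width: 30.0
finger_force: 19.8
```

```bash
python3 - <<'E'
from h import *;from station import monitor,vision
s=monitor.state();R=Ro.from_rotvec(s['orientation']).as_matrix();print(s['t'],s['tcp_pos'],s['gripper_width'],R[:,2])
for n in("side","top"):
    p,z=vision.read_camera(n);c=vision.camera_info(n);cv2.imwrite(f"pics/{n}3.png",p)
    W=cloud(z,c);x,y,zz=s['tcp_pos'];Z=W[...,2];near=(np.hypot(W[...,0]-x,W[...,1]-y)<40)
    for lo,hi in((zz-105,zz-62),(zz-56,zz-42),(zz-40,zz-10)):
        m=near&(Z>lo)&(Z<hi)
        if m.sum()>5:print(n,int(lo-zz),m.sum(),np.median(W[m],0).round(1),W[m].min(0).round(1),W[m].max(0).round(1))
E
```

```text
6.5333 [552.11822275 222.49823575 276.04868895] 29.956169471653467 [-9.68302678e-04 -1.14078312e-03 -9.99998881e-01]
side -105 155 [549.  224.8 194.4] [545.4 215.5 175.6] [556.7 228.1 210.4]
side -56 366 [541.  234.7 229.5] [526.9 199.3 222.3] [576.8 246.  234. ]
side -40 524 [542.9 234.2 251.2] [536.  205.1 236.1] [566.5 237.4 265.8]
top -56 203 [543.5 207.4 230.3] [528.  196.8 223.8] [578.1 238.8 234. ]
top -40 113 [546.3 207.1 249.7] [537.5 205.5 236.4] [568.5 226.5 266. ]
```

View pics/side3.png

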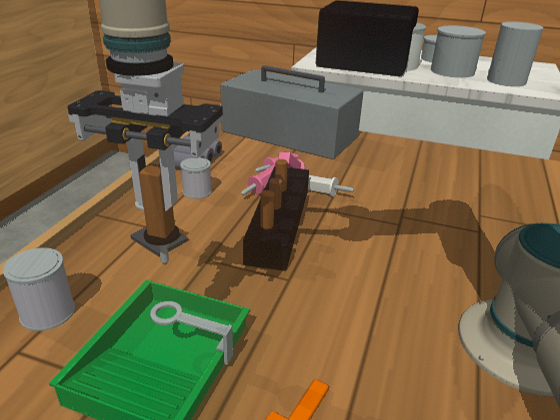

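The side view shows the handle upright in the gripper at (165,200), with its rod end at z≈175. The collar is centred at about (552.2, 221.8), and the ring is at (557.5, 228.7). I shift by tool x +6.5 mm and y +5.5 mm, then lower to just above the ring and check.

>>> move_arm([
  [1,0.0065,0.0055,0,0,0,0],
  [1,0,0,0.012,0,0,0],
  [1,0,0,0.015,0,0,0],
  [1,0,0,0.015,0,0,0],
  [1,0,0,0.015,0,0,0],
  [1,0,0,0.013,0,0,0],
  [1,0,0,0,0,0,0],
  [1,0,0,0,0,0,0],
])

```text
t: 7.3
tcp_pos: [557.9, 229.7, 206.0]
orientation: [-2.154, -2.286, 0.002]
contact_force: [0.1, -0.8, -0.9]
gripper_width: 30.3
finger_force: 19.8
```

```bash
python3 - <<'E'
from h import *;from station import monitor,vision
s=monitor.state();print(s['t'],s['tcp_pos'])
x,y,zz=s['tcp_pos']
for n in("side","top"):
    p,z=vision.read_camera(n);c=vision.camera_info(n)
    W=cloud(z,c);Z=W[...,2];near=(np.hypot(W[...,0]-557,W[...,1]-228)<45)
    for nm,lo,hi in(("rod",zz-99,zz-62),("collar",zz-56,zz-42),("ring",76,92)):
        m=near&(Z>lo)&(Z<hi)
        if m.sum()>5:print(n,nm,m.sum(),np.median(W[m],0).round(1),W[m].min(0).round(1),W[m].max(0).round(1))
    if n=="side":cv2.imwrite("pics/s4.png",cv2.resize(p[130:400,40:280],None,fx=2.2,fy=2.2))
E
```

```text
7.3 [557.87405166 229.70839971 205.99502576]
side rod 118 [554.6 232.3 124.3] [551.  224.5 108.1] [561.9 234.7 138.5]
side collar 343 [546.2 241.6 159.4] [532.7 206.6 153. ] [581.6 253.9 163.9]
side ring 543 [547.4 231.   83.3] [512.3 203.6  77.1] [580.6 253.1  86.6]
top collar 165 [549.8 215.3 160.7] [534.6 205.5 154.5] [583.2 245.2 164. ]
top ring 254 [539.2 223.5  84.2] [512.3 204.8  77.7] [580.1 253.1  89.3]
```

View pics/s4.png

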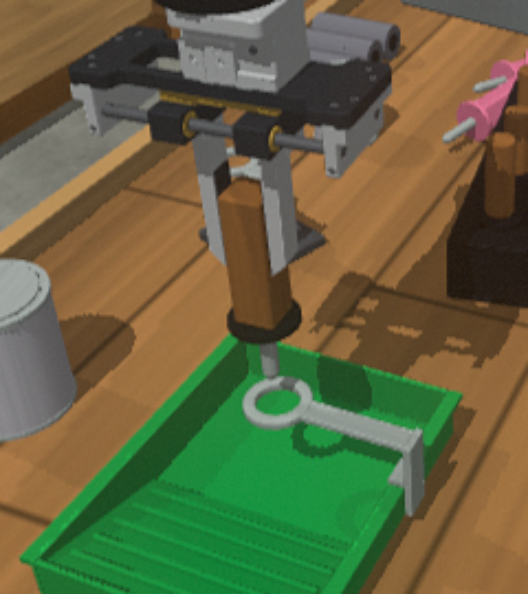

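The view shows the rod directly above the tray ring, with the ring at about crop (278,400) and the rod tip at (268,370). The centres agree within about 1.5 mm, so I lower it now.

>>> move_arm([
  [1,-0.001,-0.0005,0.008,0,0,0],
  [1,0,0,0.01,0,0,0],
  [1,0,0,0.01,0,0,0],
  [1,0,0,0.01,0,0,0],
  [1,0,0,0.01,0,0,0],
  [1,0,0,0.009,0,0,0],
  [1,0,0,0.005,0,0,0],
  [1,0,0,0,0,0,0],
])

```text
t: 8.07
tcp_pos: [556.3, 228.7, 142.6]
orientation: [-2.152, -2.287, 0.004]
contact_force: [-0.4, -0.1, -1.1]
gripper_width: 30.2
finger_force: 19.8
```

>>> move_arm([
  [1,0,0,0.002,0,0,0],
  [1,0,0,0.001,0,0,0],
  [1,0,0,0.001,0,0,0],
  [1,0,0,0,0,0,0],
])

```text
t: 8.4
tcp_pos: [557.5, 229.1, 140.7]
orientation: [2.153, 2.288, 0.001]
contact_force: [-0.7, 0.5, -1.9]
gripper_width: 30.2
finger_force: 19.8
```

>>> move_arm([
  [1,0,0,0.001,0,0,0],
  [1,0,0,0.001,0,0,0],
  [1,0,0,0,0,0,0],
])

```text
t: 8.65
tcp_pos: [557.3, 229.0, 138.4]
orientation: [2.153, 2.288, -0.0]
contact_force: [0.3, 0.4, -0.5]
gripper_width: 30.7
finger_force: 19.8
```

>>> move_arm([
  [1,0,0,0.001,0,0,0],
  [1,0,0,0,0,0,0],
])

```text
t: 8.82
tcp_pos: [557.2, 229.0, 137.3]
orientation: [-2.153, -2.288, 0.0]
contact_force: [-0.5, -0.2, -2.1]
gripper_width: 30.1
finger_force: 19.8
```

>>> move_arm([
  [1,0,0,0.001,0,0,0],
  [1,0,0,0,0,0,0],
])

```text
t: 8.98
tcp_pos: [557.4, 229.0, 136.4]
orientation: [2.153, 2.288, 0.0]
contact_force: [-0.1, 0.3, -2.3]
gripper_width: 30.3
finger_force: 19.8
```

>>> move_arm([
  [1,0,0,0.001,0,0,0],
  [1,0,0,0,0,0,0],
])

```text
t: 9.15
tcp_pos: [557.4, 229.1, 136.4]
orientation: [2.153, 2.288, 0.001]
contact_force: [-1.0, -0.6, 4.6]
gripper_width: 29.9
finger_force: 19.8
```

>>> move_arm([
  [1,0,0,0.0005,0,0,0],
  [1,0,0,0,0,0,0],
])

```text
t: 9.32
tcp_pos: [557.4, 229.1, 136.4]
orientation: [2.153, 2.287, 0.001]
contact_force: [-2.2, -0.6, 7.4]
gripper_width: 30.0
finger_force: 19.8
```

The contact force rose to +7 N at the expected height, TCP z 136.4. I'll check the fit before releasing.

```bash
python3 - <<'E'
from h import *;from station import monitor,vision
p,z=vision.read_camera("side");W=cloud(z,vision.camera_info("side"));Z=W[...,2]
hsv=cv2.cvtColor(p,cv2.COLOR_BGR2HSV)
m=(np.hypot(W[...,0]-557,W[...,1]-228)<40)&(Z>84)&(Z<97)&(hsv[...,2]<70)
print(m.sum(),W[m].min(0),W[m].max(0))
cv2.imwrite("pics/s5.png",cv2.resize(p[170:400,40:280],None,fx=2.4,fy=2.4))
E
```

```text
286 [532.25689962 204.66288095  84.08043515] [580.77204086 253.30720422  96.67737642]
```

View pics/s5.png

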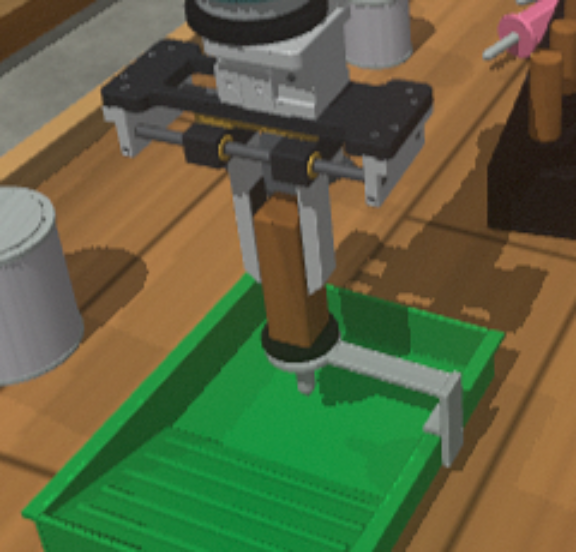

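The view shows the collar seated on the ring at crop (300,340), with the rod coming out below it at (305,380). I open gradually, then rise.

>>> move_arm([
  [0.66,0,0,0,0,0,0],
  [0.64,0,0,0,0,0,0],
  [0.6,0,0,0,0,0,0],
  [0.5,0,0,0,0,0,0],
  [0.3,0,0,0,0,0,0],
  [0.1,0,0,0,0,0,0],
  [0,0,0,0,0,0,0],
  [0,0,0,0,0,0,0],
], grip_force=5)

```text
t: 10.03
tcp_pos: [557.3, 229.0, 134.9]
orientation: [2.153, 2.288, -0.0]
contact_force: [-1.2, -0.0, -0.6]
gripper_width: 67.2
finger_force: 0.0
```

>>> move_arm([
  [0,0,0,0,0,0,0],
  [0,0,0,-0.01,0,0,0],
  [0,0,0,-0.02,0,0,0],
  [0,0,0,-0.02,0,0,0],
  [0,0,0,-0.025,0,0,0],
  [0,0,0,-0.025,0,0,0],
  [0,0,0,-0.025,0,0,0],
  [0,0,0,-0.015,0,0,0],
])

```text
t: 10.7
tcp_pos: [558.3, 229.3, 278.9]
orientation: [2.151, 2.286, 0.007]
contact_force: [0.3, 0.1, 0.8]
gripper_width: 94.2
finger_force: 0.0
```

```bash
python3 - <<'E'
from h import *;from station import monitor,vision
p,z=vision.read_camera("side");W=cloud(z,vision.camera_info("side"));Z=W[...,2]
m=(np.hypot(W[...,0]-557,W[...,1]-228)<32)&(Z>182)&(Z<198)
print(m.sum(),W[m].min(0),W[m].max(0));print(monitor.state()['tcp_pos'],monitor.state()['gripper_width'])
cv2.imwrite("pics/s6.png",cv2.resize(p[130:400,40:280],None,fx=2.2,fy=2.2))
E
```

```text
342 [541.76142149 211.88289471 182.17489543] [571.39484564 244.9145017  192.04826775]
[559.50378873 229.67901812 281.30474775] 94.28121926796979
```

View pics/s6.png

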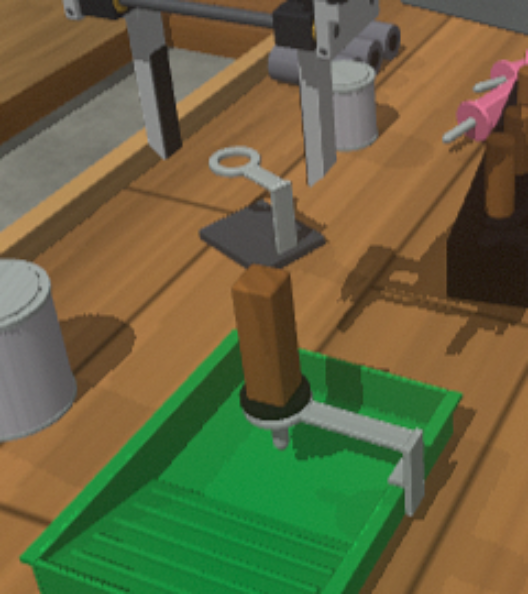

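The handle stands upright in the tray ring at crop (270,340), its top at z≈191 as expected. The gripper is open and well clear.

```bash
python3 -c "
from station import hand_in;print(hand_in())"
```

```text
the job is handed in; nothing more can be done
None
```

The square handle stands upright in the ring over the paint tray with its collar on the ring, released and handed in at about 11 s; the pink and white look-alike handles fell over during the run, and I saw no contact with them.

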